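# Close the pump cover and hold the keyed shaft home

## Task

On the assembly bench, press the loose blue cover down until it sits level and fully home on the rim of the pump housing. Then take the keyed shaft from its grey stand by its square head, push it into the brass hub, turning it until its key slips into the hub's slot, and keep pushing against the spring inside until its flange is flush on the hub. Finish while still holding the shaft hard down like that, since it springs back up if let go; leave the other things on the bench where they are.

Things in the scene. Friction and masses are not known exactly. Their poses are not given: they have to be found in the camera images.
- pump: Small pump fixed to the bench; origin: centre of its underside, z up. Round black plate 150 mm across, 10 mm thick; dark steel round housing 109 mm across, rim top 60 mm above the origin; in its centre a brass hub stands up through the cover. Brass side ports stay below 45 mm height. Its yaw lies within 0.7 rad of the bench's x axis.
- hub (a point): Centre of the mouth of the brass hub's bore, in its flat top, 85 mm above the pump's origin, axes as the pump's. Hub 52 mm across. Bore 22 mm across, vertical, 45 mm deep; a keyway slot 8 mm wide runs along its whole depth and out to 17 mm from the axis towards the pump's own +x. A red mark on the hub's top lies just beyond the slot.
- cover: Loose blue ring-shaped cover (0.15 kg) on the pump, around the hub. Origin: centre of its disc's underside. Disc 121 mm across, hole 57 mm, 6 mm thick; its skirt hangs 12 mm down around the housing rim, 2 mm play. Underside starts 65 mm above the pump's origin, 5 mm too high; home is 60. Fingertips opened to about 70 mm stand astride the hub and press on the disc.
- seal (a joint): Stiff rubber seal ring, 64 to 88 mm across, that holds the cover up: 0 m at the start, 0.005 m when the cover is home. About 10 N or more on the cover, on both sides of the hub or within 44 mm of its axis, slides it straight down, and it stays where it is pressed.
- shaft: Steel shaft, 0.35 kg, upright in the stand. Origin: centre of its flange's underside, z up. Below: journal 20 mm across, 34 mm long, bevelled nose; brass key 6 mm wide on the shaft's +x side out to 15.5 mm from the axis, from the flange 26 mm down (last 8 mm have none). Flange 48 mm across, 6 thick; then a 20 mm neck and the head. Home: origin at the hub mouth, +x along the pump's +x.
- head (a point): Centre of the shaft's dark square head, where to grip it from above: 36 mm above the shaft's origin, 26 x 26 mm, 32 mm high, sides along the shaft's x and y. A red stripe on its top (centre to edge) and down one side marks the key side, +x. A yaw error over about 0.15 rad keeps the key on the hub's face: turn until it drops.
- stand: Grey block 90 x 90 x 45 mm fixed to the bench, origin at the centre of its underside. A hole 35 mm across and 40 mm deep in the middle of its top holds the shaft, which stands on its flange at 45 mm height.
- plunger (a joint): Spring plunger at the bottom of the hub's bore: 0 m when free, grows as it is pushed down. The shaft's nose meets it 8 mm before home and pushes it to about 0.008 m at home; it pushes back with 6 N at first touch, 12 N at home, more than the shaft's weight.
- wrench: Bystander: steel spanner 160 mm long lying along x between pump and stand. Leave alone.
- screwdriver: Bystander: screwdriver with orange handle, 190 mm, lying on the bench.
- grease_jar: Bystander: jar 56 mm across, 75 mm high.
- gear: Bystander: steel gear 70 mm across, 24 mm high.
- bushing: Bystander: brass ring 44 mm across, 26 mm high.
- small_bin: Bystander: small blue parts bin 100 x 80 x 50 mm.
There are look-alikes about, which are no part of the job. Leave any green or orange look-alike of the pump alone. Of the things shaped like the cover, the blue one is meant.

How it is judged:
By the outcome, as a careful person would: the job done as asked, in the order asked, and still so for the second after the job is handed in, while the arm keeps its last pose, push and grip.
It also fails if it takes over 45 s, if anything falls off the work surface, if the arm or the gripper's body presses on something with over 40 N, if the wrist force passes 120 N, or if a joint passes its speed limit or range.

## Robot

A 6-joint arm with a two-finger parallel gripper is mounted at the origin on the work surface. World frame = base frame: x ahead of the robot, y to its left, z up, the work surface at z = 0. Lengths are in m, angles in degrees, forces in N, time in s.
With the tool pointing down it reaches from about 0.25 to 0.775 m from the base axis. Payload 8.9 kg.
Tool frame: the origin (TCP) lies at the very end of the fingers, on their centre line; the grasp point (between the pads) lies 19 mm behind it; z points along the fingers, y is the line along which they close (so a half turn about z gives the same grasp; the last joint's range is limited). The gripper opens to 85 mm and grips with 20 to 120 N. Pads are 22 mm wide; open, the fingers measure 114 mm over their backs; the gripper's body (76 mm by 85 mm) begins 54 mm behind the grasp point. The pads swing forward as they close: fully open they stand 13 mm farther back than shut.
Start: joints at [57.279, 16.656, -8.789, 64.555, 0, 82.019], TCP at [0.22, 0.477, 0.231] pointing down, gripper open.
Joint ranges: [-144.48, 144.48], [-52.06, 99.96], [-74.48, 78.29], [-112.23, 115.85], [-86.99, 84.42], [-180, 180]. Speed limits (degrees/s): [127.2, 127.2, 159.86, 180, 180, 180].

## Interface

Orientations are given as a 3x3 rotation matrix whose columns are the frame's x, y, z axes.
In Python, from workcell import sense, viewer, ticket gives the robot as it stands.
- The arm moves only by the tool arm_command, never from a script. Its argument "commands" is text: rows parted by semicolons, each of 7 numbers parted by spaces: the turn, a rotation vector about the tool's x, y, z in units of 90 degrees (1.0 is 90 degrees), then the shift along the tool's x, y, z in units of 8 cm (1.0 is 8 cm), then the opening, from 0 (shut) to 1 (fully open). A call has exactly 8 rows; each row is the pose to reach, as a shift and turn from the pose commanded when the call began, along the tool's axes at that moment; what a row does not reach only later rows make up. A row lasts 1/8 s, in which the tool goes at most 62.5 mm and 10.7 degrees, less where a joint would pass 70% of its speed; a pose out of reach is approached as far as the arm can. A call with a number of a shift or a turn outside -1 to 1 is refused whole. A call with a gripper value outside its range is refused whole. The fingers move at their own pace and stop on an object; "grip_force" is the grip in N (left out, the last holds). Time passes only in rows, so rows that repeat a pose let the fingers close, or fill a call up. It gives the time, the measured TCP pose, the force, the opening and the grip force at its end, in the units of the state.
- sense(): the state, without advancing time (a new reading comes with each control period).
- viewer.read_camera(name): name is "side" or "top" or "wrist"; returns a dict with "color" (384x512x3 uint8, red, green, blue), "mtx" (3x3 intrinsics, pixels), "camera_from_world" (4x4, takes a point from world to camera coordinates). Camera axes: x right, y down, z forward; pixel columns grow to the right and rows downward; lengths in m; the calibration is good to about 2 mm. A picture is of the moment at which its call begins. There is no depth.
- ticket.hand_in(): hands the job in; it is judged then, once.
The state is a dict: "time": time; "joint_pos": joint angles; "dq": joint speeds; "tau": joint torques, N m; "tcp_pos": TCP position; "tcp_rot": TCP orientation; "force": force on the tool from outside, world axes, zero at the start; "torque": the same for the moment, N m; "finger_gap": finger opening in m; "finger_force": force on a finger pad.
Only numpy, scipy, OpenCV 4.12 (cv2) and the standard library are available. Lean on these libraries where they do the work, as an engineer would, in place of code of your own. Each camera call takes 0.05 s, during which the arm holds its last target. There are 200 camera calls.

## Working session

There is one attempt and no reset: what is moved stays moved. The work goes in short steps, Python scripts to look and compute and a tool call to move; the robot and the scene stay as the last step left them, time stands still between calls to the robot, and variables do not carry over. Pictures are saved under pics/ and viewed, at most 10 in all, crops included, and the job is handed in when it is done.

Besides the shell and the picture viewer there is one more tool, called after "Call:" as name(argument=value, ...), one argument or row to a line, values as JSON. arm_command: Moves the arm, as the interface text tells. Its arguments: {"type":"object","properties":{"commands":{"type":"string"},"grip_force":{"type":"number"}},"required":["commands"]}

```bash
mkdir -p pics; cat > h.py <<'E'
import numpy as np, cv2
from workcell import sense, viewer, ticket
def shot(n,f):
    c=viewer.read_camera(n); cv2.imwrite(f'pics/{f}.png',c["color"][:,:,::-1]); np.savez(f'pics/{f}.npz',**c); return c
def ray(c,u,v,z):
    K=np.array(c["mtx"]);T=np.array(c["camera_from_world"]);R=T[:3,:3];o=-R.T@T[:3,3]
    d=R.T@np.linalg.inv(K)@[u,v,1]; return o+d*(z-o[2])/d[2]
def proj(c,p):
    K=np.array(c["mtx"]);T=np.array(c["camera_from_world"]);q=K@(T[:3,:3]@np.array(p)+T[:3,3]); return q[:2]/q[2]
E
python3 - <<'E'
from h import *
a=shot("top","top0");b=shot("side","side0")
for c in(a,b):
    T=np.array(c["camera_from_world"]);print(-T[:3,:3].T@T[:3,3],np.array(c["mtx"])[0])
s=sense();print(s["tcp_rot"],s["time"])
E
```

```text
[0.24314584 0.04347554 1.1435789 ] [357.93773982   0.         255.94744452]
[ 0.15262983 -0.7684295   0.78281209] [405.87886726   0.         254.43804924]
[[-9.08228249e-01  4.18474633e-01 -6.54325561e-04]
 [ 4.18475111e-01  9.08227696e-01 -1.01684124e-03]
 [ 1.68754331e-04 -1.19734290e-03 -9.99999269e-01]] 0.1
```

View pics/top0.png

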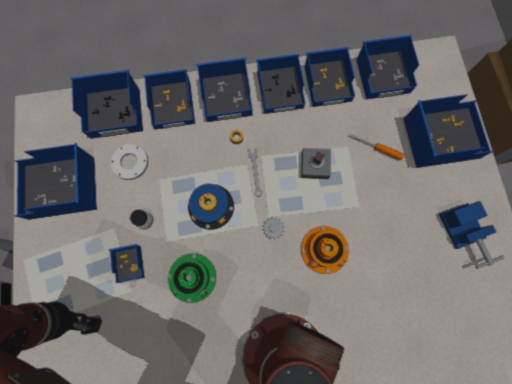

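View pics/side0.png

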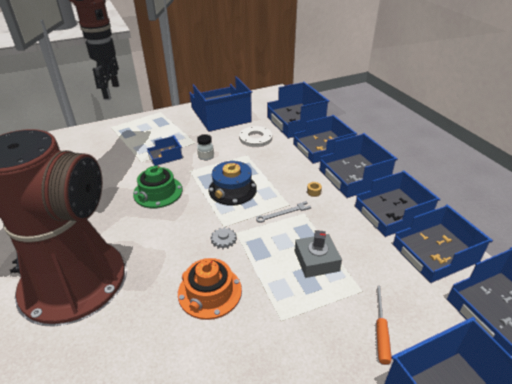

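The top view shows the pump with its blue cover and brass hub at about (208,201), and the grey stand with the shaft at about (317,158). The green and orange look-alikes are at (192,277) and (325,249).

```bash
python3 - <<'E'
from h import *
c=np.load('pics/top0.npz');im=c["color"]
def cr(u,v,r=28):return cv2.resize(im[v-r:v+r,u-r:u+r],(390,390),interpolation=cv2.INTER_CUBIC)
cv2.imwrite('pics/crop0.png',np.hstack([cr(210,204),cr(317,160)])[:,:,::-1])
print(ray(c,208,201,.085),ray(c,318,155,.097))
h=cv2.cvtColor(im,cv2.COLOR_RGB2HSV)
m=(h[...,0]>15)&(h[...,0]<32)&(h[...,1]>110)&(h[...,2]>90)
v,u=np.nonzero(m[185:220,195:225]);print(u.mean()+195,v.mean()+185,len(u))
m=(h[...,0]>100)&(h[...,0]<125)&(h[...,1]>150)
mm=np.zeros_like(m);mm[175:235,180:240]=m[175:235,180:240]
v,u=np.nonzero(mm);print(u.min(),u.max(),v.min(),v.max(),len(u)); print(ray(c,(u.min()+u.max())/2,(v.min()+v.max())/2,.068))
s=sense();print(s["tcp_pos"])
E
```

```text
[0.48137391 0.15871657 0.085     ] [ 0.57058473 -0.19452449  0.097     ]
208.35416666666666 202.29166666666666 192
189 227 185 222 806
[0.47743826 0.16150443 0.068     ]
[0.21947689 0.47647197 0.23079455]
```

View pics/crop0.png

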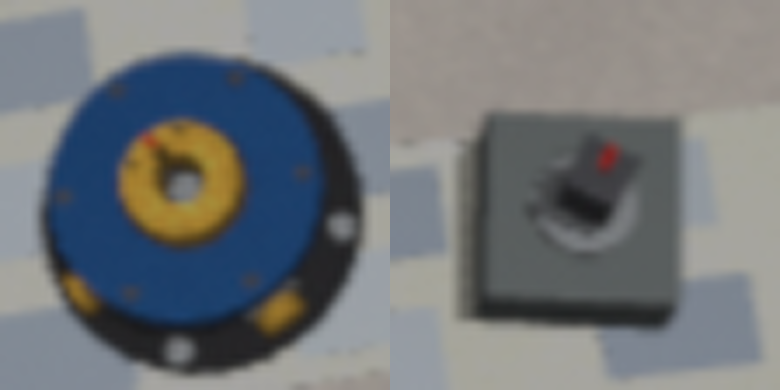

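The crop puts the hub at about (0.479, 0.160) with the slot and red mark up and to the left (yaw about 36°). The head is near (0.57, -0.20), and its stripe points up and to the right (yaw about -24°). Both are plausible, so I'm heading for the pump.

Call:
arm_command(
  commands="0 0 0 -0.115 -0.055 0 0.82; 0 0 0 -0.23 -0.11 0 0.82; 0 0 0 -0.345 -0.165 0 0.82; 0 0 0 -0.46 -0.22 0 0.82; 0 0 0 -0.575 -0.275 0 0.82; 0 0 0 -0.69 -0.33 0 0.82; 0 0 0 -0.805 -0.39 0 0.82; 0 0 0 -0.92 -0.445 0 0.82",
)

```text
time: 1.1
tcp_pos: [0.272, 0.4131, 0.2313]
tcp_rot: [[-0.908, 0.418, -0.0], [0.418, 0.908, -0.0], [0.0, -0.0, -1.0]]
force: [0.4, 0.2, 0.1]
finger_gap: 0.07
finger_force: 0.0
```

Call:
arm_command(
  commands="0 0 0 -0.115 -0.055 0 0.82; 0 0 0 -0.23 -0.11 0 0.82; 0 0 0 -0.345 -0.165 0 0.82; 0 0 0 -0.46 -0.22 0 0.82; 0 0 0 -0.575 -0.275 0 0.82; 0 0 0 -0.69 -0.33 0 0.82; 0 0 0 -0.805 -0.39 0 0.82; 0 0 0 -0.92 -0.445 0 0.82",
)

```text
time: 2.1
tcp_pos: [0.324, 0.35, 0.2313]
tcp_rot: [[-0.908, 0.419, 0.0], [0.419, 0.908, 0.0], [-0.0, 0.0, -1.0]]
force: [-1.2, -0.6, 0.1]
finger_gap: 0.0702
finger_force: 0.0
```

Call:
arm_command(
  commands="0 0 0 -0.115 -0.055 0 0.82; 0 0 0 -0.23 -0.11 0 0.82; 0 0 0 -0.345 -0.165 0 0.82; 0 0 0 -0.46 -0.22 0 0.82; 0 0 0 -0.575 -0.275 0 0.82; 0 0 0 -0.69 -0.33 0 0.82; 0 0 0 -0.805 -0.39 0 0.82; 0 0 0 -0.92 -0.445 0 0.82",
)

```text
time: 3.1
tcp_pos: [0.376, 0.2868, 0.2313]
tcp_rot: [[-0.908, 0.419, -0.0], [0.419, 0.908, -0.0], [0.0, -0.0, -1.0]]
force: [-0.6, 0.2, 0.6]
finger_gap: 0.0699
finger_force: 0.0
```

Call:
arm_command(
  commands="0 0 0 -0.115 -0.055 0 0.82; 0 0 0 -0.23 -0.11 0 0.82; 0 0 0 -0.345 -0.165 0 0.82; 0 0 0 -0.46 -0.22 0 0.82; 0 0 0 -0.575 -0.275 0 0.82; 0 0 0 -0.69 -0.33 0 0.82; 0 0 0 -0.805 -0.39 0 0.82; 0 0 0 -0.92 -0.445 0 0.82",
)

```text
time: 4.1
tcp_pos: [0.4279, 0.2237, 0.2313]
tcp_rot: [[-0.908, 0.419, 0.0], [0.419, 0.908, 0.0], [-0.0, 0.0, -1.0]]
force: [0.2, 0.5, -1.0]
finger_gap: 0.0699
finger_force: 0.0
```

```bash
python3 - <<'E'
from h import *
c=shot("wrist","w0");s=sense();print(s["tcp_pos"],s["time"],s["force"],s["finger_gap"])
R=np.array(s["tcp_rot"]);print(np.round(R,3))
T=c["camera_from_world"];o=-T[:3,:3].T@T[:3,3];print(o,c["mtx"][0],proj(c,[.479,.16,.085]))
E
```

```text
[0.42864874 0.22307468 0.23129863] 4.15 [ 1.20224955 -0.73813386  0.18755809] 0.07028383083482216
[[-0.908  0.419  0.001]
 [ 0.419  0.908 -0.   ]
 [-0.001 -0.    -1.   ]]
[0.36736583 0.25072064 0.37454623] [333.25468541   0.         252.66392352] [214.98745269 252.20645792]
```

View pics/w0.png

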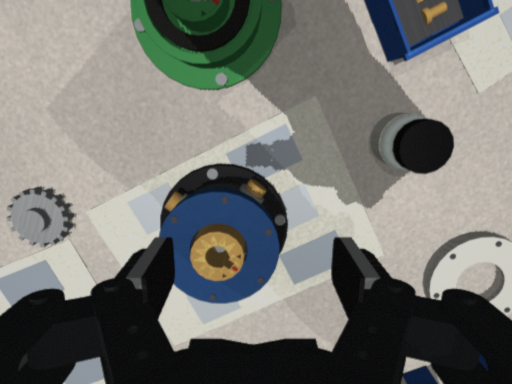

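The wrist view shows the hub at about (218,256) with its red mark at (235,268). The blue disc is centred near (220,247). I'll fit these by colour.

```bash
python3 - <<'E'
from h import *
c=np.load('pics/w0.npz');im=c["color"];h=cv2.cvtColor(im,cv2.COLOR_RGB2HSV).astype(int)
W=(slice(225,290),slice(185,255))
def show(m,z,n):
    v,u=np.nonzero(m[W]);u=u+185;v=v+225
    p=cv2.convexHull(np.c_[u,v].astype(np.int32));e=cv2.fitEllipse(p) if len(p)>5 else None
    print(n,len(u),u.mean(),v.mean(),ray(c,u.mean(),v.mean(),z),e); return e
br=(h[...,0]>13)&(h[...,0]<32)&(h[...,1]>100)&(h[...,2]>140)
e=show(br,.085,'brass');q=ray(c,*e[0],.085);print('hub',q, 'diam', np.linalg.norm(ray(c,e[0][0]+e[1][0]/2,e[0][1],.085)-q)*2,np.linalg.norm(ray(c,e[0][0]+e[1][1]/2,e[0][1],.085)-q)*2)
r=((h[...,0]<8)|(h[...,0]>172))&(h[...,1]>150)&(h[...,2]>120)
v,u=np.nonzero(r[W]);p=ray(c,u.mean()+185,v.mean()+225,.085);print('red',len(u),p,np.linalg.norm(p-q),np.degrees(np.arctan2(*(p-q)[1::-1])))
bl=(h[...,0]>100)&(h[...,0]<125)&(h[...,1]>150)
m=np.zeros_like(bl);m[185:310,150:290]=bl[185:310,150:290]
v,u=np.nonzero(m);e=cv2.fitEllipse(cv2.convexHull(np.c_[u,v].astype(np.int32)));print(e,ray(c,*e[0],.068))
s=sense();R=np.array([[-.908,.419,0],[.419,.908,0],[0,0,-1]]);print(R.T@(q-np.array([.4279,.2237,.2313]))/.08)
E
```

```text
brass 1479 215.64570655848547 254.9628127112914 [0.48182415 0.15929223 0.085     ] ((216.68414306640625, 255.89378356933594), (48.00677490234375, 52.83707046508789), 99.48048400878906)
hub [0.48310647 0.15975743 0.085     ] diam 0.04567768580013302 0.05027379667229243
red 14 [0.50220853 0.1696312  0.085     ] 0.021503020573598715 27.334245899483456
((218.85897827148438, 244.66148376464844), (113.79061126708984, 119.4461898803711), 96.67168426513672) [0.47981409 0.16184527 0.068     ]
[-0.96149264 -0.43660432  1.82875   ]
```

Call:
arm_command(
  commands="0 0 0 -0.12 -0.055 0.12 0.82; 0 0 0 -0.24 -0.11 0.25 0.82; 0 0 0 -0.36 -0.165 0.38 0.82; 0 0 0 -0.48 -0.22 0.5 0.82; 0 0 0 -0.62 -0.28 0.65 0.82; 0 0 0 -0.78 -0.36 0.8 0.82; 0 0 0 -0.94 -0.437 1 0.82; 0 0 0 -0.94 -0.437 1 0.82",
)

```text
time: 5.15
tcp_pos: [0.4809, 0.16, 0.1498]
tcp_rot: [[-0.908, 0.42, -0.002], [0.42, 0.908, -0.0], [0.002, -0.001, -1.0]]
force: [0.0, -1.2, -0.6]
finger_gap: 0.0698
finger_force: 0.0
```

```bash
python3 - <<'E'
from h import *
c=shot("wrist","w1");s=sense();print(s["tcp_pos"],s["force"],proj(c,[.4815,.1605,.085]))
E
```

```text
[0.48091638 0.16055268 0.15060893] [-0.55225065  0.08187163  0.75685223] [255.03318872 205.48861801]
```

View pics/w1.png

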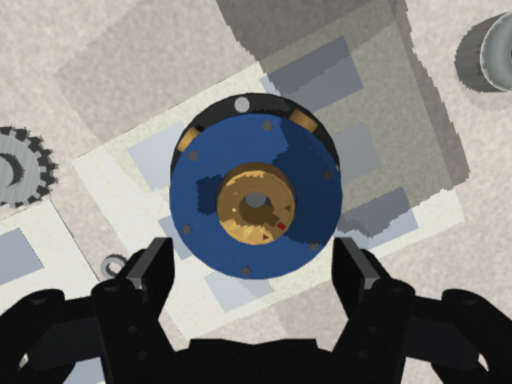

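The close view shows the hub top centred near (257,206), the red mark at (281,226) and the fingers astride it.

```bash
python3 - <<'E'
from h import *
from scipy.optimize import least_squares
c=np.load('pics/w1.npz');im=c["color"];h=cv2.cvtColor(im,cv2.COLOR_RGB2HSV).astype(int)
r=((h[...,0]<8)|(h[...,0]>170))&(h[...,1]>130);m=np.zeros_like(r);m[215:240,270:292]=r[215:240,270:292]
v,u=np.nonzero(m);p=ray(c,u.mean(),v.mean(),.085);print(len(u),u.mean(),v.mean(),p)
br=(h[...,0]>8)&(h[...,0]<32)&(h[...,1]>90);mm=np.zeros_like(br,np.uint8);mm[150:260,205:305]=br[150:260,205:305]
v2,u2=np.nonzero(mm);hull=cv2.convexHull(np.c_[u2,v2].astype(np.int32))[:,0]
P=np.array([ray(c,a,b,.085)[:2] for a,b in hull if b>195])
f=least_squares(lambda x:np.hypot(*(P-x).T)-.026,[.4815,.1605],loss='soft_l1',f_scale=.001)
q=f.x;print('hub',q,np.abs(f.fun).max(),proj(c,[*q,.085]));d=p[:2]-q;print(np.hypot(*d),np.degrees(np.arctan2(d[1],d[0])))
b=(h[...,0]>100)&(h[...,0]<125)&(h[...,1]>150);mb=np.zeros_like(b);mb[100:290,150:360]=b[100:290,150:360]
v,u=np.nonzero(mb);hl=cv2.convexHull(np.c_[u,v].astype(np.int32))[:,0];P=np.array([ray(c,a,bb,.071)[:2] for a,bb in hl])
f=least_squares(lambda x:np.hypot(*(P-x[:2]).T)-x[2],[.48,.16,.06],loss='soft_l1',f_scale=.001);print('cover',f.x)
i=im.copy()
for a in np.linspace(0,6.28,60):
  cv2.circle(i,tuple(int(k) for k in proj(c,[q[0]+.026*np.cos(a),q[1]+.026*np.sin(a),.085])),0,(255,0,255),-1)
  cv2.circle(i,tuple(int(k) for k in proj(c,[q[0]+.011*np.cos(a),q[1]+.011*np.sin(a),.085])),0,(0,255,0),-1)
cv2.imwrite('pics/w1c.png',cv2.resize(i[150:260,200:310],(550,550),interpolation=cv2.INTER_NEAREST)[:,:,::-1])
E
```

```text
34 280.88235294117646 225.97058823529412 [0.5017278  0.17014207 0.085     ]
hub [0.48254992 0.16022425] 0.0005843360236843752 [255.32123878 207.04245521]
0.021590609437945166 27.345697292912053
cover [0.48263558 0.16024644 0.05957138]
```

View pics/w1c.png

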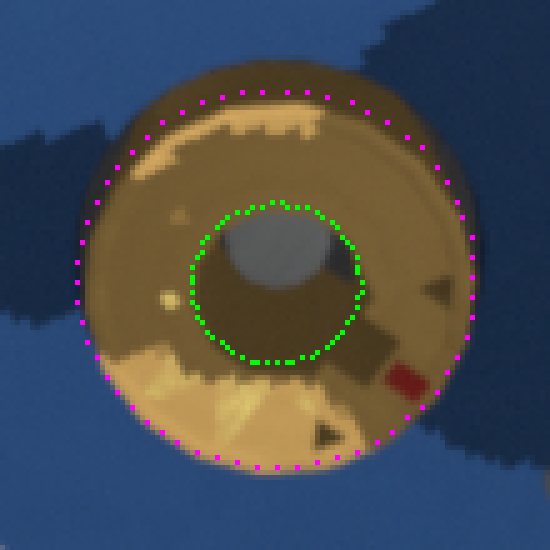

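Hub at about (0.4827, 0.1605), yaw about 27°, cover concentric and still up. Pressing now.

Call:
arm_command(
  commands="0 0 0 -0.01 0.005 0.18 0.82; 0 0 0 -0.02 0.01 0.36 0.82; 0 0 0 -0.02 0.01 0.54 0.82; 0 0 0 -0.02 0.01 0.72 0.82; 0 0 0 -0.02 0.01 0.86 0.82; 0 0 0 -0.02 0.01 0.94 0.82; 0 0 0 -0.02 0.01 0.98 0.82; 0 0 0 -0.02 0.01 1 0.82",
)

```text
time: 6.2
tcp_pos: [0.4831, 0.1611, 0.0714]
tcp_rot: [[-0.908, 0.419, 0.0], [0.419, 0.908, 0.0], [-0.0, 0.0, -1.0]]
force: [0.4, 0.2, 0.3]
finger_gap: 0.07
finger_force: 0.0
```

Call:
arm_command(
  commands="0 0 0 0 0 0.02 0.82; 0 0 0 0 0 0.04 0.82; 0 0 0 0 0 0.06 0.82; 0 0 0 0 0 0.08 0.82; 0 0 0 0 0 0.1 0.82; 0 0 0 0 0 0.11 0.82; 0 0 0 0 0 0.12 0.82; 0 0 0 0 0 0.12 0.82",
)

```text
time: 7.2
tcp_pos: [0.483, 0.1611, 0.062]
tcp_rot: [[-0.908, 0.418, 0.0], [0.418, 0.908, 0.0], [-0.0, 0.0, -1.0]]
force: [-1.5, -0.5, 4.1]
finger_gap: 0.0699
finger_force: 2.7
```

Call:
arm_command(
  commands="0 0 0 0 0 0.015 0.82; 0 0 0 0 0 0.03 0.82; 0 0 0 0 0 0.045 0.82; 0 0 0 0 0 0.06 0.82; 0 0 0 0 0 0.07 0.82; 0 0 0 0 0 0.075 0.82; 0 0 0 0 0 0.08 0.82; 0 0 0 0 0 0.08 0.82",
)

```text
time: 8.2
tcp_pos: [0.4831, 0.1612, 0.0581]
tcp_rot: [[-0.908, 0.418, 0.002], [0.418, 0.908, 0.0], [-0.001, 0.001, -1.0]]
force: [-12.4, -2.7, 42.3]
finger_gap: 0.0703
finger_force: 21.2
```

Call:
arm_command(
  commands="0 0 0 0 0 0.01 0.82; 0 0 0 0 0 0.02 0.82; 0 0 0 0 0 0.02 0.82; 0 0 0 0 0 0.02 0.82; 0 0 0 0 0 -0.2 0.82; 0 0 0 0 0 -0.4 0.82; 0 0 0 0 0 -0.6 0.82; 0 0 0 0 0 -0.8 0.82",
)

```text
time: 9.2
tcp_pos: [0.4829, 0.1611, 0.1198]
tcp_rot: [[-0.908, 0.419, -0.0], [0.419, 0.908, 0.0], [0.0, -0.0, -1.0]]
force: [-0.1, 0.6, 0.2]
finger_gap: 0.0701
finger_force: 0.0
```

```bash
python3 - <<'E'
from h import *
from scipy.optimize import least_squares
s=shot("side","s1");a=np.load('pics/side0.npz')
cr=lambda c:cv2.resize(c["color"][150:210,195:270],(390,312),interpolation=cv2.INTER_CUBIC)
cv2.imwrite('pics/sc.png',np.hstack([cr(a),cr(s)])[:,:,::-1])
# stand/shaft from side
c=a;print(proj(c,[.5706,-.1945,.097]),proj(c,[.4827,.1605,.085]))
E
```

```text
[319.48179576 232.98200327] [230.95806199 167.90378669]
```

View pics/sc.png

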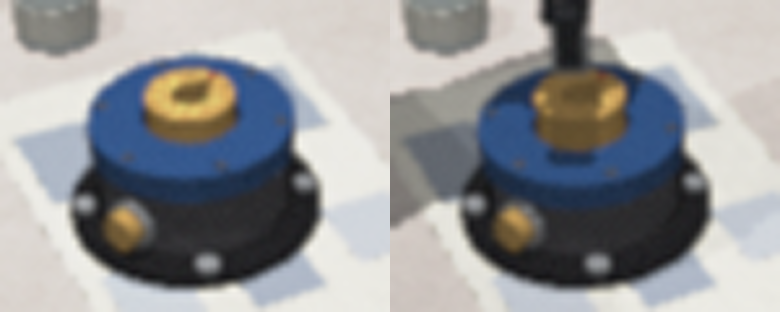

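The right side crop shows the cover level and lower by about 1.6 px, which fits the 5 mm, so it is home. Next I go to the stand.

Call:
arm_command(
  commands="0 0 0 -0.09 -0.11 -0.1 1; 0 0 0 -0.18 -0.22 -0.2 1; 0 0 0 -0.27 -0.33 -0.3 1; 0 0 0 -0.36 -0.44 -0.4 1; 0 0 0 -0.45 -0.55 -0.5 1; 0 0 0 -0.54 -0.66 -0.6 1; 0 0 0 -0.63 -0.78 -0.6 1; 0 0 0 -0.716 -0.894 -0.6 1",
)

```text
time: 10.25
tcp_pos: [0.5051, 0.0714, 0.1672]
tcp_rot: [[-0.908, 0.419, -0.0], [0.419, 0.908, -0.0], [0.0, -0.0, -1.0]]
force: [-0.3, 0.3, 0.2]
finger_gap: 0.0856
finger_force: 0.0
```

Call:
arm_command(
  commands="0 0 0 -0.09 -0.11 0 1; 0 0 0 -0.18 -0.22 0 1; 0 0 0 -0.27 -0.33 0 1; 0 0 0 -0.36 -0.44 0 1; 0 0 0 -0.45 -0.55 0 1; 0 0 0 -0.54 -0.66 0 1; 0 0 0 -0.63 -0.78 0 1; 0 0 0 -0.716 -0.894 0 1",
)

```text
time: 11.25
tcp_pos: [0.5273, -0.0175, 0.1673]
tcp_rot: [[-0.908, 0.419, 0.0], [0.419, 0.908, -0.0], [-0.0, -0.0, -1.0]]
force: [-0.2, 0.3, 0.0]
finger_gap: 0.0852
finger_force: 0.0
```

Call:
arm_command(
  commands="0 0 0 -0.09 -0.11 0 1; 0 0 0 -0.18 -0.22 0 1; 0 0 0 -0.27 -0.33 0 1; 0 0 0 -0.36 -0.44 0 1; 0 0 0 -0.45 -0.55 0 1; 0 0 0 -0.54 -0.66 0 1; 0 0 0 -0.63 -0.78 0 1; 0 0 0 -0.716 -0.894 0 1",
)

```text
time: 12.25
tcp_pos: [0.5494, -0.1065, 0.1673]
tcp_rot: [[-0.908, 0.419, -0.0], [0.419, 0.908, -0.0], [-0.0, -0.0, -1.0]]
force: [-0.3, 0.0, -0.2]
finger_gap: 0.0854
finger_force: 0.0
```

Call:
arm_command(
  commands="0 0 0 -0.09 -0.11 0 1; 0 0 0 -0.18 -0.22 0 1; 0 0 0 -0.27 -0.33 0 1; 0 0 0 -0.36 -0.44 0 1; 0 0 0 -0.45 -0.55 0 1; 0 0 0 -0.54 -0.66 0 1; 0 0 0 -0.716 -0.894 0 1; 0 0 0 -0.716 -0.894 0 1",
)

```text
time: 13.25
tcp_pos: [0.5718, -0.1968, 0.1672]
tcp_rot: [[-0.908, 0.42, 0.0], [0.42, 0.908, -0.001], [-0.001, -0.0, -1.0]]
force: [-0.5, 0.4, -0.3]
finger_gap: 0.0855
finger_force: 0.0
```

```bash
python3 - <<'E'
from h import *
c=shot("wrist","w2");s=sense();print(s["tcp_pos"],s["time"],s["force"])
u,v=proj(c,[.5706,-.1945,.097]);print(u,v);u,v=int(u),int(v)
x0=max(0,u-60);y0=max(0,v-60);print(x0,y0)
cv2.imwrite('pics/w2c.png',cv2.resize(c["color"][y0:y0+120,x0:x0+120],(600,600),interpolation=cv2.INTER_CUBIC)[:,:,::-1])
E
```

```text
[ 0.57139304 -0.19576322  0.16709831] 13.3 [ 0.73576312  0.1826188  -0.50107793]
256.212978608363 199.47993957660773
196 139
```

View pics/w2c.png

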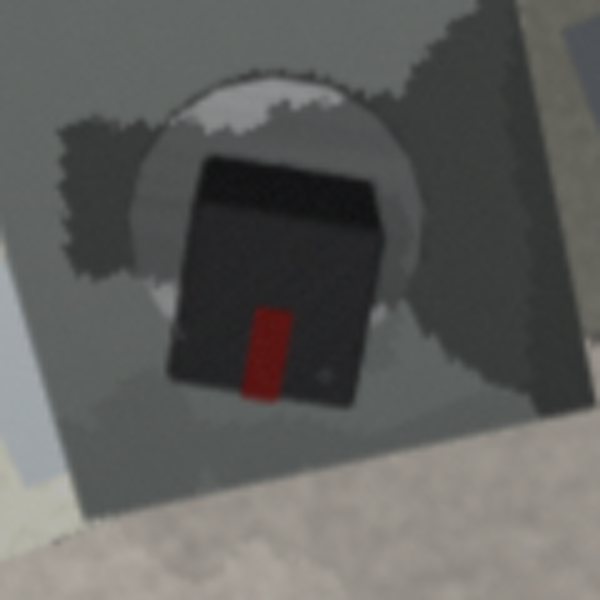

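The crop shows the head's top face with corners at crop (193,210), (383,240), (352,408) and (170,378). Its red stripe runs from (273,308) to (260,400), toward image-bottom.

```bash
python3 - <<'E'
from h import *
c=np.load('pics/w2.npz');f=lambda x,y,z:ray(c,196+x/5-.4,139+y/5-.4,z)
P=np.array([f(*p,.097)[:2] for p in [(193,210),(383,240),(352,408),(170,378)]])
m=P.mean(0);print(m,[np.linalg.norm(P[i]-P[i-1]) for i in range(4)])
d=P[2]+P[3]-P[0]-P[1];y=np.arctan2(d[1],d[0]);print('yaw',np.degrees(y));e=P[1]+P[2]-P[0]-P[3];print(np.degrees(np.arctan2(e[1],e[0])))
a,b=f(130,225,.051),f(422,225,.051);print(np.linalg.norm(a-b),(a+b)/2, f(276,78,.051))
s=f(260,400,.097)[:2]-f(273,308,.097)[:2];print(np.degrees(np.arctan2(s[1],s[0])))
R=np.array([[-.908,.419],[.419,.908]]);print(R.T@(m-[.5715,-.1962])/.08)
E
```

```text
[ 0.5697327  -0.19830287] [np.float64(0.023634411597568693), np.float64(0.025406737271895054), np.float64(0.023926688251423623), np.float64(0.02505708314583518)]
yaw -33.701029751471076
55.559960216054556
0.04684406726879252 [ 0.56949861 -0.19824923  0.051     ] [ 0.54798041 -0.1882393   0.051     ]
-32.674836845936134
[ 0.00904508 -0.03312381]
```

Call:
arm_command(
  commands="0 0 0.03 0 -0.01 0.15 1; 0 0 0.06 0.005 -0.02 0.3 1; 0 0 0.1 0.01 -0.033 0.45 1; 0 0 0.1 0.01 -0.033 0.6 1; 0 0 0.1 0.01 -0.033 0.75 1; 0 0 0.1 0.01 -0.033 0.85 1; 0 0 0.1 0.01 -0.033 0.95 1; 0 0 0.1 0.01 -0.033 1 1",
)

```text
time: 14.3
tcp_pos: [0.5694, -0.1966, 0.0868]
tcp_rot: [[-0.832, 0.555, -0.0], [0.555, 0.832, 0.0], [0.0, -0.0, -1.0]]
force: [-0.7, -0.5, -0.4]
finger_gap: 0.0856
finger_force: 0.0
```

Call:
arm_command(
  commands="0 0 0 0 0 0.15 1; 0 0 0 0 0 0.3 0.8; 0 0 0 0 0 0.31 0.5; 0 0 0 0 0 0.31 0.2; 0 0 0 0 0 0.31 0; 0 0 0 0 0 0.31 0; 0 0 0 0 0 0.31 0; 0 0 0 0 0 0.31 0",
  grip_force=110,
)

```text
time: 15.3
tcp_pos: [0.5698, -0.1968, 0.063]
tcp_rot: [[-0.832, 0.555, 0.001], [0.555, 0.832, -0.0], [-0.001, 0.0, -1.0]]
force: [-0.2, -0.4, 4.9]
finger_gap: 0.0247
finger_force: 108.7
```

Call:
arm_command(
  commands="0 0 0 0 0 -0.08 0; 0 0 0 0 0 -0.2 0; 0 0 0 0 0 -0.36 0; 0 0 0 0 0 -0.52 0; 0 0 0 0.05 0.05 -0.68 0; 0 0 0 0.14 0.13 -0.82 0; 0 0 0 0.26 0.24 -0.94 0; 0 0 0 0.4 0.36 -1 0",
)

```text
time: 16.3
tcp_pos: [0.5587, -0.1539, 0.1432]
tcp_rot: [[-0.832, 0.555, 0.0], [0.555, 0.832, -0.0], [-0.0, 0.0, -1.0]]
force: [-0.4, -0.4, -3.0]
finger_gap: 0.0248
finger_force: 108.0
```

Call:
arm_command(
  commands="0 0 0 0.125 0.115 -0.05 0; 0 0 0 0.25 0.23 -0.1 0; 0 0 0 0.375 0.345 -0.1 0; 0 0 0 0.5 0.46 -0.1 0; 0 0 0 0.625 0.575 -0.1 0; 0 0 0 0.75 0.69 -0.1 0; 0 0 0 0.875 0.805 -0.1 0; 0 0 0 1 0.92 -0.1 0",
)

```text
time: 17.3
tcp_pos: [0.533, -0.0485, 0.1505]
tcp_rot: [[-0.832, 0.555, 0.0], [0.555, 0.832, -0.0], [-0.0, 0.0, -1.0]]
force: [0.4, -0.0, -3.5]
finger_gap: 0.0246
finger_force: 108.0
```

Call:
arm_command(
  commands="0 0 0 0.125 0.115 0 0; 0 0 0 0.25 0.23 0 0; 0 0 0 0.375 0.345 0 0; 0 0 0 0.5 0.46 0 0; 0 0 0 0.625 0.575 0 0; 0 0 0 0.75 0.69 0 0; 0 0 0 0.875 0.805 0 0; 0 0 0 1 0.92 0 0",
)

```text
time: 18.3
tcp_pos: [0.5074, 0.0572, 0.1505]
tcp_rot: [[-0.832, 0.555, 0.0], [0.555, 0.832, -0.0], [-0.0, 0.0, -1.0]]
force: [0.2, 0.0, -2.6]
finger_gap: 0.0246
finger_force: 108.0
```

Call:
arm_command(
  commands="0 0 -0.09 0.13 0.12 0 0; 0 0 -0.18 0.27 0.25 0 0; 0 0 -0.28 0.41 0.38 0 0; 0 0 -0.38 0.55 0.51 0 0; 0 0 -0.48 0.7 0.64 0 0; 0 0 -0.58 0.85 0.78 0 0; 0 0 -0.672 0.99 0.91 0 0; 0 0 -0.672 0.99 0.91 0 0",
)

```text
time: 19.3
tcp_pos: [0.4818, 0.1619, 0.1505]
tcp_rot: [[-0.892, -0.451, 0.0], [-0.451, 0.892, 0.0], [-0.0, 0.0, -1.0]]
force: [0.5, -0.8, -3.3]
finger_gap: 0.0249
finger_force: 108.2
```

```bash
python3 - <<'E'
from h import *
c=shot("wrist","w3");s=sense();d=shot("side","s3");print(s["tcp_pos"],s["time"],s["force"],s["finger_gap"]);print(np.round(s["tcp_rot"],3))
i=c["color"].copy()
A=i[100:340,130:380]
u,v=proj(d,[.483,.161,.11]);u,v=int(u),int(v);print(u,v)
B=cv2.resize(d["color"][v-40:v+40,u-40:u+40],(480,480),interpolation=cv2.INTER_CUBIC)
cv2.imwrite('pics/c3.png',np.hstack([cv2.resize(A[:,:160],(320,480)),B])[:,:,::-1])
E
```

```text
[0.48196656 0.16130483 0.15050245] 19.35 [ 0.24058631 -0.49385856 -2.68896322] 0.024799135157530936
[[-0.894 -0.449  0.   ]
 [-0.449  0.894 -0.   ]
 [ 0.    -0.    -1.   ]]
230 160
```

View pics/c3.png

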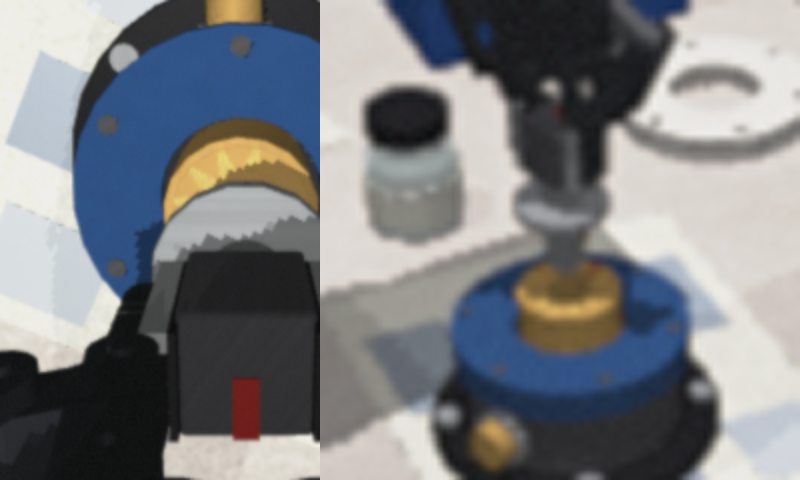

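The left half shows the held head with its stripe and the flange over the hub. The right half shows the journal, at crop x of about 566, right above the hub, centred at about 570. I'll lower it carefully and watch the forces.

Call:
arm_command(
  commands="0 0 0 0 0 0.05 0; 0 0 0 0 0 0.1 0; 0 0 0 0 0 0.14 0; 0 0 0 0 0 0.16 0; 0 0 0 0 0 0.18 0; 0 0 0 0 0 0.2 0; 0 0 0 0 0 0.22 0; 0 0 0 0 0 0.22 0",
)

```text
time: 20.4
tcp_pos: [0.4821, 0.1609, 0.1328]
tcp_rot: [[-0.893, -0.45, -0.0], [-0.45, 0.893, -0.0], [0.0, 0.0, -1.0]]
force: [-0.6, -0.7, -2.7]
finger_gap: 0.0245
finger_force: 108.2
```

Call:
arm_command(
  commands="0 0 0 0 0 0.02 0; 0 0 0 0 0 0.04 0; 0 0 0 0 0 0.06 0; 0 0 0 0 0 0.08 0; 0 0 0 0 0 0.09 0; 0 0 0 0 0 0.1 0; 0 0 0 0 0 0.11 0; 0 0 0 0 0 0.11 0",
)

```text
time: 21.4
tcp_pos: [0.4821, 0.1608, 0.1241]
tcp_rot: [[-0.893, -0.45, -0.0], [-0.45, 0.893, 0.0], [0.0, 0.0, -1.0]]
force: [0.1, 0.3, -3.2]
finger_gap: 0.0246
finger_force: 108.2
```

Call:
arm_command(
  commands="0 0 0 0 0 0.03 0; 0 0 0 0 0 0.06 0; 0 0 0 0 0 0.09 0; 0 0 0 0 0 0.12 0; 0 0 0 0 0 0.15 0; 0 0 0 0 0 0.17 0; 0 0 0 0 0 0.19 0; 0 0 0 0 0 0.19 0",
)

```text
time: 22.4
tcp_pos: [0.4823, 0.1609, 0.1092]
tcp_rot: [[-0.893, -0.45, 0.0], [-0.45, 0.893, 0.0], [-0.0, -0.0, -1.0]]
force: [-2.3, -0.7, 4.0]
finger_gap: 0.0245
finger_force: 108.8
```

Call:
arm_command(
  commands="0 0 0 0 0 0.02 0; 0 0 0 0 0 0.035 0; 0 0 0 0 0 0.05 0; 0 0 0 0 0 0.065 0; 0 0 0 0 0 0.08 0; 0 0 0 0 0 0.09 0; 0 0 0 0 0 0.1 0; 0 0 0 0 0 0.1 0",
)

```text
time: 23.4
tcp_pos: [0.4823, 0.1609, 0.1028]
tcp_rot: [[-0.893, -0.45, 0.001], [-0.45, 0.893, 0.0], [-0.001, -0.0, -1.0]]
force: [-9.5, -2.5, 29.4]
finger_gap: 0.0249
finger_force: 113.1
```

Call:
arm_command(
  commands="0 0 0 0 0 0.01 0; 0 0 0 0 0 0.015 0; 0 0 0 0 0 0.015 0; 0 0 0 0 0 0.015 0; 0 0 0 0 0 0.015 0; 0 0 0 0 0 0.015 0; 0 0 0 0 0 0.015 0; 0 0 0 0 0 0.015 0",
)

```text
time: 24.4
tcp_pos: [0.4824, 0.1609, 0.1028]
tcp_rot: [[-0.893, -0.45, 0.002], [-0.45, 0.893, 0.0], [-0.002, -0.001, -1.0]]
force: [-14.4, -3.9, 45.5]
finger_gap: 0.0244
finger_force: 115.1
```

```bash
python3 - <<'E'
from h import *
d=shot("side","s4");s=sense();print(s["tcp_pos"],s["force"],s["torque"],s["time"])
u,v=proj(d,[.483,.161,.08]);u,v=int(u),int(v)
cv2.imwrite('pics/c4.png',cv2.resize(d["color"][v-40:v+40,u-40:u+40],(560,560),interpolation=cv2.INTER_CUBIC)[:,:,::-1])
E
```

```text
[0.48241151 0.16093723 0.1028234 ] [-15.24065775  -3.92069158  44.7148257 ] [-0.58216714  3.38621449 -0.00779785] 24.45
```

View pics/c4.png

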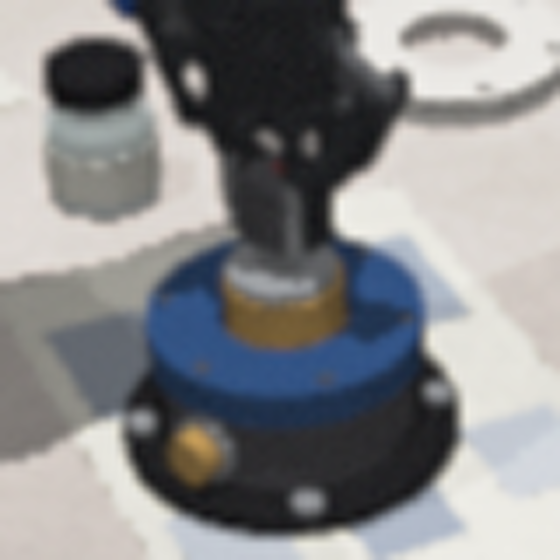

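The picture shows the flange flat on the brass hub at crop (285,275) and the cover level. More push raised the force to 45 N without moving the shaft, so it is fully home.

```bash
python3 -c "
from workcell import ticket
print(ticket.hand_in())"
```

```text
the job is handed in; nothing more can be done
None
```

The cover is pressed home and level, the keyed shaft is in the hub with its flange flush and still held down at about 45 N, and the job was handed in at about 24.5 s.

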